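Slide the clipboard out over the patient's edge of the desk

ROBOT

A 6-joint arm with a two-finger parallel gripper is mounted at the origin on the work surface. World frame = base frame: x ahead of the robot, y to its left, z up, the work surface at z = 0. Lengths are in m, angles in rad, forces in N, time in s.
With the tool pointing down it reaches from about 0.25 to 0.725 m from the base axis. Payload 4 kg.
Tool frame: the origin (TCP) lies at the very end of the fingers, on their centre line; the grasp point (between the pads) lies bot.grasp_offset behind it (bot.grasp_offset is the distance from the TCP to the grasp point, in m); z points along the fingers, y is the direction in which the jaws open and shut (so a half turn about z gives the same grasp; the last joint's range is limited). The gripper opens to 85 mm and grips with 20 to 120 N. Pads are 22 mm wide; open, the fingers measure 114 mm over their backs; the gripper's body (76 mm by 85 mm) begins 54 mm behind the grasp point. The pads swing forward as they close: fully open they stand 13 mm farther back than shut.
Start: joints at [1.278, 0.241, 0.005, 1.335, 0, 1.571], TCP at [0.144, 0.479, 0.231] pointing down, gripper open.
Joint ranges: [-2.72, 2.72], [-1.05, 1.87], [-1.09, 1.28], [-1.99, 2.15], [-1.42, 1.44], [-3.14, 3.14]. Speed limits (rad/s): [2.79, 2.79, 3.14, 3.14, 3.14, 3.14].

INTERFACE

Orientations are given as a unit quaternion [x, y, z, w].
In Python, from workcell import bot gives the robot as it stands. The module is installed in compiled form; this text tells all that it offers.
- The arm moves only by the shell command python3 -m jog 'ROWS' [OPENING]. ROWS is JSON, a list that holds one entry, the list of rows, each a list of 6 numbers: the shift along the tool's x, y, z in m, then the turn, a rotation vector about the tool's x, y, z in degrees. In form: [[[dx, dy, dz, wx, wy, wz], ...]]. A call has 1 to 12 rows; each row shifts and turns the pose as measured when the row begins, along the tool's axes as they then stand; what a row does not reach is not made up. A row lasts 1/8 s, in which the tool goes at most 62.5 mm and 10.7 degrees, less where a joint would pass 70% of its speed; a pose out of reach is approached as far as the arm can. A call is refused whole if a number of a shift passes 0.0625 or a number of a turn 10.7, either way. A call with a gripper value outside its range is refused whole. OPENING is the finger opening in m, from 0 to 0.0854, set as the call begins (- or left out, the last holds). The fingers move at their own pace and stop on an object; the grip force is fixed at half the most. Time passes only in rows, so rows that do not move let the fingers close. It gives the time, the measured TCP pose, the force and the opening at its end, in the units of the state.
- bot.get_obs(): the state, without advancing time (a new reading comes with each control period).
- bot.camera(name): name is "scene" or "top"; returns a dict with "pixels" (480x640x3 uint8, red, green, blue), "fx", "fy", "cx", "cy" (pixels), "rvec" (rotation vector, rad) and "tvec" (3), from world to camera coordinates, as OpenCV has them. Camera axes: x right, y down, z forward; pixel columns grow to the right and rows downward; lengths in m; the calibration is good to about 2 mm. A picture is of the moment at which its call begins. There is no depth.
- bot.job_done(): hands the job in, once; it reports no verdict.
The state is a dict: "clock": time; "joint_pos": joint angles; "joint_vel": joint speeds; "tau": joint torques, N m; "eef_pos": TCP position; "tool_rot": TCP orientation; "ft_force": force on the tool from outside, world axes, zero at the start; "ft_torque": the same for the moment, N m; "grip_width": finger opening in m.
Only numpy, scipy, OpenCV 4.12 (cv2) and the standard library are available. Lean on these libraries where they do the work, as an engineer would, in place of code of your own. Each camera call takes 0.05 s, during which the arm holds its last target. There are 200 camera calls.

TASK

Pass the small clipboard to the patient's side: with the fingertips, slide it over the desk top, clip end last, through the gap between the name plate and the card box until its front end sticks out about 4 cm beyond the desk's far edge and it lies square to that edge, ready for the patient to take. Do not pick it up or tip it, leave everything else on the desk where it is, and finish with the hand clear.

Things in the scene. Friction and masses are not known exactly. Their poses are not given: they have to be found in the camera images.
- clipboard: small brown clipboard lying flat, 160 (x) by 115 (y) by 4 mm thick; white form on it (top at 5 mm, x -50 to +70 mm); steel clip (74 mm wide, 20 mm high, x -78 to -45 mm) at its -x end, which starts nearer the robot. Origin: centre of its underside; z up. 0.13 to 0.21 kg, friction on the desk 0.24 to 0.36. Slides when pushed at an edge or dragged by fingertips pressed on the form
- clipboard_front (a point): the middle of the clipboard's front (clipless) end, on its underside, 80 mm along +x from its origin
- desk_edge (a point): point on the straight far edge of the desk (patient's side), at desk-top height; its x points out over the edge (away from the robot), y along the edge to the robot's left, z up. The desk may lie turned by a few degrees. Overhang = x of clipboard_front in this frame
- name_plate: dark wooden name plate with a bare metal face, standing near the far edge on one side of the gap: 50 mm deep (x) by 180 mm wide (y) by 52 mm high; origin at the centre of its underside; loose, leave it
- card_box: dark open box of white cards, standing near the far edge on the other side of the gap: 60 mm deep (x) by 130 mm wide (y) by 45 mm high; origin at the centre of its underside; loose, leave it
- stamp: self-inking stamp standing upright, 42 by 60 mm, 60 mm high; origin at the centre of its underside; leave it
- pen_cup: round dark cup of pens, 76 mm across, 95 mm high, pens to 150 mm; origin at the centre of its underside; leave it
- phone: black smartphone lying flat, 150 (x) by 73 by 8 mm; origin at the centre of its underside; leave it
- stapler: grey and black stapler, 135 (x) by 36 mm, 48 mm high; origin at the centre of its underside; leave it
- reflex_hammer: doctor's reflex hammer lying flat, 190 mm long (x) with a 50 mm wide rubber head at +x, 20 mm high; origin under its middle at desk height; leave it
Not all that is in view belongs to the job. Several things look just like the clipboard: the one meant starts farthest to the robot's left.

How it is judged:
By the outcome, as a careful person would: the job done as asked, in the order asked, and still so for the second after the job is handed in, with the robot touching nothing.
It also fails if it takes over 54 s, if anything falls off the work surface, if the arm or the gripper's body presses on something with over 40 N, if the wrist force passes 120 N, or if a joint passes its speed limit or range.

## Working session

There is one attempt and no reset: what is moved stays moved. The work goes in short steps, Python scripts to look and compute and a shell command to move; the robot and the scene stay as the last step left them, time stands still between calls to the robot, and variables do not carry over. Pictures are saved under pics/ and viewed, on a budget of 10 in all, crops included, one or two more only if the job needs it, and the job is handed in when it is done.

```bash
mkdir -p pics; cat > h.py <<'E'
import numpy as np, cv2
from workcell import bot
def snap(n,f):
    c=bot.camera(n); cv2.imwrite(f'pics/{f}.png',c['pixels'][:,:,::-1]); np.savez(f'pics/{f}.npz',**c); return c
def load(f): return dict(np.load(f'pics/{f}.npz'))
def ray(c,uv,z):
    R=cv2.Rodrigues(c['rvec'])[0]; uv=np.atleast_2d(np.asarray(uv,float))
    d=np.c_[(uv[:,0]-c['cx'])/c['fx'],(uv[:,1]-c['cy'])/c['fy'],np.ones(len(uv))]@R
    o=-R.T@np.ravel(c['tvec']); return o+d*((z-o[2])/d[:,2])[:,None]
def proj(c,P): return cv2.projectPoints(np.atleast_2d(np.asarray(P,float)),c['rvec'],c['tvec'],np.array([[c['fx'],0,c['cx']],[0,c['fy'],c['cy']],[0,0,1.]]),None)[0][:,0]
E
python3 - <<'E'
from h import *
for n in('scene','top'):
    c=snap(n,n+'0'); R=cv2.Rodrigues(c['rvec'])[0]; print(n,-R.T@np.ravel(c['tvec']),R[2])
    print(ray(c,[[0,0],[639,0],[0,479],[639,479]],0))
print(bot.get_obs(),bot.grasp_offset)
E
```

```text
scene [ 1.48800512 -0.01325799  1.0417971 ] [-0.70558846  0.00218575 -0.70861848]
[[-1.06870888 -1.4263273   0.        ]
 [-1.03877689  1.47012225  0.        ]
 [ 1.0784805  -0.58875821  0.        ]
 [ 1.085546    0.58364688  0.        ]]
top [ 0.37823803 -0.01537783  1.32450807] [ 0.0933131   0.01027122 -0.99558383]
[[ 1.16988819  0.81186634  0.        ]
 [ 1.13335573 -0.85272977  0.        ]
 [-0.04445719  0.76328743  0.        ]
 [-0.06171231 -0.76725075  0.        ]]
{'clock': 0.1, 'joint_pos': array([1.27799777e+00, 2.41358309e-01, 3.85720405e-03, 1.33521941e+00,
       2.19349340e-05, 1.57078838e+00]), 'joint_vel': array([ 0.00052621, -0.00084064,  0.0030534 , -0.00078184, -0.00060317,
       -0.00035842]), 'tau': array([ 3.20458412e-04, -3.73137653e+01,  2.53010452e+01,  1.08336448e-02,
        5.63916512e-05,  8.76373321e-06]), 'eef_pos': array([0.14414416, 0.47817165, 0.230491  ]), 'tool_rot': array([ 1.45872891e-01,  9.89302873e-01, -9.50200576e-04, -1.51201017e-04]), 'ft_force': array([0.2726603 , 0.47812926, 0.54045418]), 'ft_torque': array([-0.01501685, -0.01759655,  0.01232188]), 'grip_width': 0.08525745719413662} 0.0187
```

View pics/top0.png

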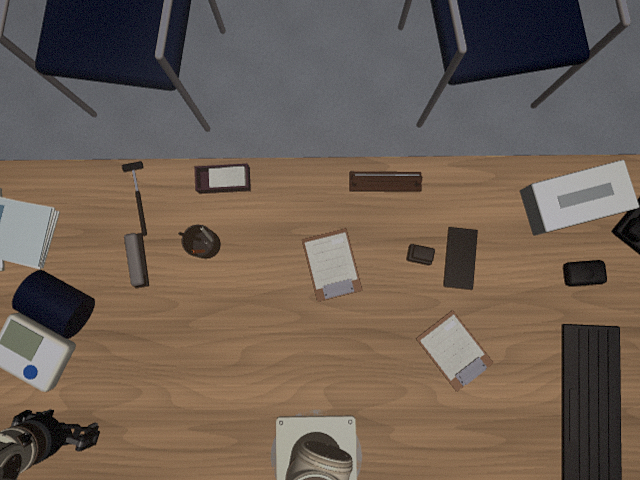

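View pics/scene0.png

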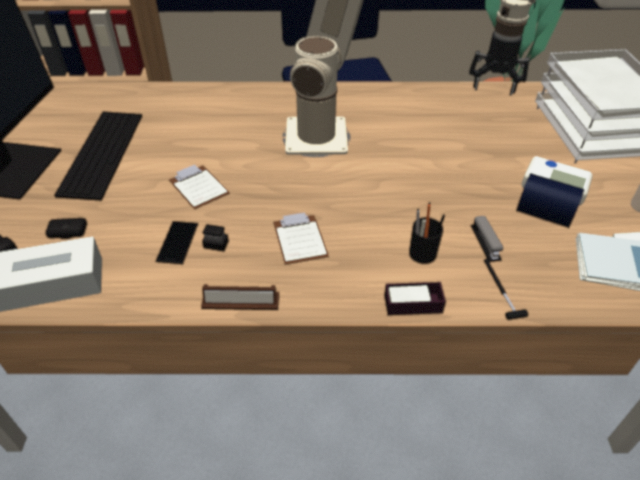

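The top view shows the target clipboard at (332,265) with its clip at (340,290). The name plate is at (385,181), the card box at (222,178), and the far edge is near row 157. The scene view agrees with this layout.

```bash
cat > m.py <<'E'
from h import *
import sys
def edge(c):
    p=c['pixels'].astype(int); pts=[]
    for u in list(range(140,200,4))+list(range(260,345,4))+list(range(430,520,4)):
        s=p[140:175,u,0]-p[140:175,u,2]; i=np.argmax(s>35); pts.append([u,140+i-0.5])
    P=ray(c,pts,0)[:,:2]; 
    for _ in range(3):
        k=np.polyfit(P[:,1],P[:,0],1); r=P[:,0]-np.polyval(k,P[:,1]); P=P[abs(r)<max(.002,2*r.std())]
    return k,r.std(),len(P)
def form(c,box):
    u0,v0,u1,v1=box; h=cv2.cvtColor(c['pixels'],cv2.COLOR_RGB2HSV)[v0:v1,u0:u1]
    m=((h[...,1]<45)&(h[...,2]>130)).astype(np.uint8)
    n=max(cv2.findContours(m,cv2.RETR_EXTERNAL,cv2.CHAIN_APPROX_NONE)[0],key=cv2.contourArea)[:,0]+[u0,v0]
    return n
E
python3 - <<'E'
from m import *
c=load('top0'); k,s,n=edge(c); print('edge x=%.4f*y+%.4f'%tuple(k),s,n, 'yaw deg',-np.degrees(np.arctan(k[0])))
n=form(c,(295,220,370,310)); P=ray(c,n,.005)[:,:2].astype(np.float32)
print('form',cv2.minAreaRect(P), cv2.boundingRect(n))
# dark boxes: top faces
for name,b,h in(('plate',(340,160,430,200),.052),('box',(185,155,260,200),.045)):
    q=c['pixels'][b[1]:b[3],b[0]:b[2]].astype(int); m=(q.sum(2)<240).astype(np.uint8)
    t=max(cv2.findContours(m,cv2.RETR_EXTERNAL,cv2.CHAIN_APPROX_NONE)[0],key=cv2.contourArea)[:,0]+[b[0],b[1]]
    print(name,cv2.minAreaRect(ray(c,t,h)[:,:2].astype(np.float32)),cv2.boundingRect(t))
im=c['pixels'][140:310,180:440,::-1]; cv2.imwrite('pics/crop0.png',cv2.resize(im,None,fx=3,fy=3,interpolation=cv2.INTER_CUBIC))
E
```

```text
edge x=0.0088*y+0.7337 0.0006876827468376805 60 yaw deg -0.505287020512996
form ((0.4641989469528198, -0.0445987805724144), (0.13460415601730347, 0.10442060977220535), 13.187024116516113) (305, 232, 52, 62)
plate ((0.6578927636146545, -0.17832905054092407), (0.1765756756067276, 0.049216754734516144), 88.97293853759766) (349, 171, 74, 21)
box ((0.6730318665504456, 0.2189156711101532), (0.07047316431999207, 0.1359032690525055), 2.2942960262298584) (194, 163, 57, 31)
```

View pics/crop0.png

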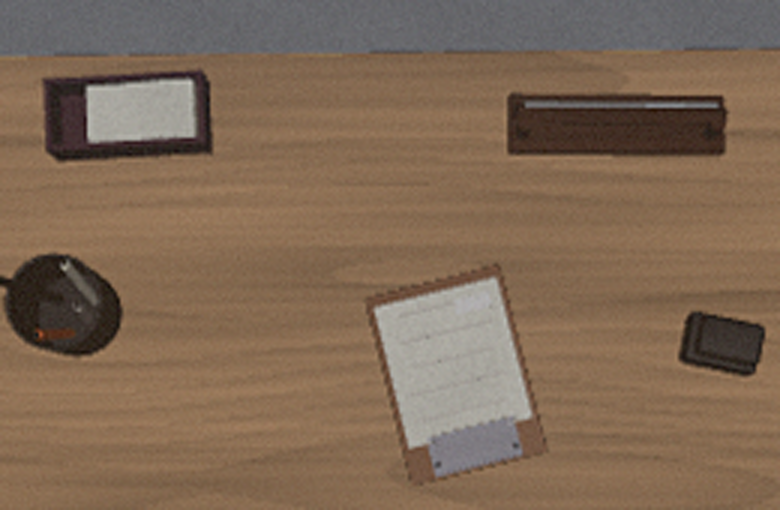

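The crop shows the board corners at about (367,300), (500,265), (546,452) and (413,484). The path to the gap is free. I plan a two-point push on the rear edge with both fingertips, which keeps the board's yaw stable.

```bash
python3 - <<'E'
from m import *
c=load('top0'); q=np.array([[367,300],[500,265],[546,452],[413,484]])/3+[180,140]
P=ray(c,q,.004)[:,:2]; f=(P[0]+P[1])/2; r=(P[2]+P[3])/2
print(P,[np.linalg.norm(P[i]-P[(i+1)%4]) for i in range(4)]); print('front',f,'rear',r,'c',(f+r)/2,'yaw',np.degrees(np.arctan2(*(f-r)[::-1])))
t=np.arctan2(*(f-r)[::-1]); u=np.array([np.cos(t),np.sin(t)])
g=r-u*.05; print('goal start',g)
x,y,z=bot.get_obs()['eef_pos']; print(x,y,z)
from scipy.spatial.transform import Rotation as Ro
R=Ro.from_quat(bot.get_obs()['tool_rot']).as_matrix(); print(R, 'toolxy delta',R.T@np.array([g[0]-x,g[1]-y,0]), 'yaw now',np.degrees(np.arctan2(-R[1,0],-R[0,0])))
E
```

```text
[[ 0.52286014  0.0262871 ]
 [ 0.5502895  -0.08459146]
 [ 0.39489121 -0.11911795]
 [ 0.37038112 -0.0094787 ]] [np.float64(0.11422095022206673), np.float64(0.15918764317688253), np.float64(0.11234549522295165), np.float64(0.15661750805243563)]
front [ 0.53657482 -0.02915218] rear [ 0.38263616 -0.06429833] c [ 0.45960549 -0.04672525] yaw 12.860910591350155
goal start [ 0.3338905  -0.07542758]
0.14414415805980743 0.47817164860301614 0.23049100421307755
[[-9.57442154e-01  2.88624653e-01 -5.76384211e-04]
 [ 2.88625227e-01  9.57440394e-01 -1.83596006e-03]
 [ 2.19501916e-05 -1.92418458e-03 -9.99998149e-01]] toolxy delta [-0.34145385 -0.47527279  0.00090702] yaw now -16.77566828640843
```

```bash
python3 -m jog '[[[-0.0285,-0.0396,0,0,0,0],[-0.0285,-0.0396,0,0,0,0],[-0.0285,-0.0396,0,0,0,0],[-0.0285,-0.0396,0,0,0,0],[-0.0285,-0.0396,0,0,0,0],[-0.0285,-0.0396,0,0,0,0],[-0.0285,-0.0396,0,0,0,0],[-0.0285,-0.0396,0,0,0,0],[-0.0285,-0.0396,0,0,0,0],[-0.0285,-0.0396,0,0,0,0],[-0.0285,-0.0396,0,0,0,0],[-0.0285,-0.0396,0,0,0,0]]]' 0.06
python3 -m jog '[[[0,0,0.01,0,0,-10],[0,0,0.01,0,0,-10],[0,0,0.01,0,0,-9.6],[0,0,0,0,0,0]]]'
cat > st.py <<'E'
from h import *
from scipy.spatial.transform import Rotation as Ro
o=bot.get_obs(); R=Ro.from_quat(o['tool_rot']).as_matrix()
print(o['clock'],o['eef_pos'].round(4),'yaw %.2f'%np.degrees(np.arctan2(-R[1,0],-R[0,0])),'tilt',R[:,2].round(3),'f',o['ft_force'].round(2),o['grip_width'],'j',o['joint_pos'].round(2))
g=np.array([.3339,-.0754,0])-o['eef_pos']; g[2]=0; print('to start, tool axes',R.T@g)
E
python3 st.py
```

```text
clock: 1.6
eef_pos: [0.3382, -0.0904, 0.2293]
tool_rot: [0.142, 0.99, -0.003, 0.001]
ft_force: [0.4, 1.1, 0.2]
grip_width: 0.0603
clock: 2.1
eef_pos: [0.3378, -0.0947, 0.1972]
tool_rot: [-0.118, 0.993, -0.002, -0.001]
ft_force: [-0.6, -0.2, -0.1]
grip_width: 0.0601
2.1 [ 0.3378 -0.0947  0.1972] yaw 13.56 tilt [-0.002 -0.005 -1.   ] f [-0.61 -0.24 -0.07] 0.06009432164372888 j [-0.27 -0.04 -0.4   1.21 -0.01 -0.51]
to start, tool axes [-7.32772383e-04  1.96806901e-02 -9.08379752e-05]
```

```bash
python3 -m jog '[[[0,0.0197,0.03,0,0,0.7],[0,0,0.04,0,0,0],[0,0,0.04,0,0,0],[0,0,0.04,0,0,0],[0,0,0.025,0,0,0],[0,0,0.01,0,0,0],[0,0,0,0,0,0]]]'; python3 st.py
python3 - <<'E'
from h import *
for n in('top','scene'):
    c=snap(n,n+'1'); p=proj(c,[.4,-.06,0])[0].astype(int); print(p)
    a=c['pixels'][p[1]-85:p[1]+65,p[0]-110:p[0]+110,::-1]; cv2.imwrite(f'pics/{n}1c.png',cv2.resize(a,None,fx=3,fy=3))
E
```

```text
clock: 2.98
eef_pos: [0.3375, -0.0763, 0.0107]
tool_rot: [-0.103, 0.995, -0.004, 0.003]
ft_force: [-0.5, -0.3, 0.6]
grip_width: 0.0601
2.975 [ 0.3375 -0.0763  0.0107] yaw 11.83 tilt [ 0.006 -0.007 -1.   ] f [-0.49 -0.26  0.61] 0.06014918851514113 j [-0.22  0.21 -0.72  0.64 -0.01 -0.42]
to start, tool axes [ 3.35119337e-03  1.57729451e-03 -2.89231492e-05]
[337 288]
[294 221]
```

View pics/scene1c.png

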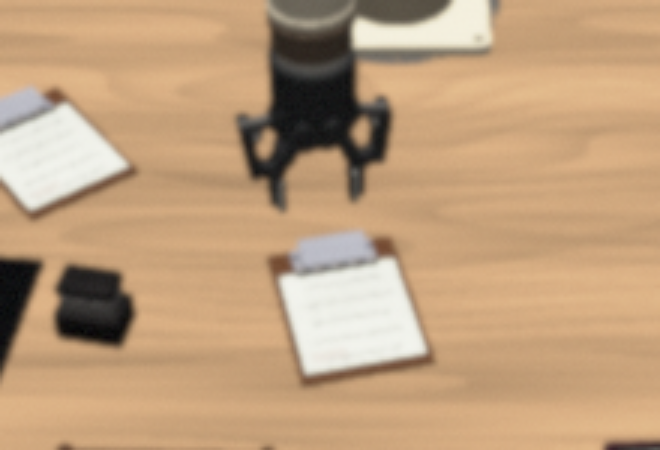

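```bash
python3 -m jog '[[[-0.006,0.0015,-0.001,0,0,-0.5],[-0.006,0,-0.001,0,0,-0.3],[-0.006,0,-0.001,0,0,0],[-0.006,0,-0.001,0,0,0],[-0.006,0,0,0,0,0],[-0.006,0,0,0,0,0],[0,0,0,0,0,0]]]' 0.05; python3 st.py
```

```text
clock: 3.95
eef_pos: [0.379, -0.067, 0.0187]
tool_rot: [-0.11, 0.994, -0.005, 0.007]
ft_force: [0.6, -0.9, 0.6]
grip_width: 0.0497
3.95 [ 0.379  -0.067   0.0187] yaw 12.68 tilt [ 0.015 -0.009 -1.   ] f [ 0.59 -0.91  0.61] 0.04966203812272562 j [-0.17  0.25 -0.63  0.68 -0.01 -0.39]
to start, tool axes [ 0.04586117  0.00167528 -0.00062109]
```

I used the wrong sign for z, since tool +z points down, and the tool rose. I'll back off, level the tool and descend again.

```bash
cat >> st.py <<'E'
a=R[:,2]; w=np.cross(a,[0,0,-1.]); print('level turn deg',np.degrees(R.T@w).round(2))
c=snap('top','cur'); 
E
python3 -m jog '[[[0.012,0,0,-0.7,0.7,0],[0.012,0,0,0,0,0],[0.012,0,0,0,0,0],[0,0,0.006,0,0,0],[0,0,0.005,0,0,0],[0,0,0,0,0,0]]]'; python3 st.py
python3 - <<'E'
from h import *
c=load('cur');a=c['pixels'][200:400,240:460,::-1]; cv2.imwrite(f'pics/cur1.png',cv2.resize(a,None,fx=3,fy=3,interpolation=cv2.INTER_CUBIC))
E
```

```text
clock: 4.7
eef_pos: [0.3392, -0.0754, 0.0063]
tool_rot: [-0.11, 0.994, 0.001, -0.001]
ft_force: [0.5, -0.1, -0.2]
grip_width: 0.05
4.7 [ 0.3392 -0.0754  0.0063] yaw 12.61 tilt [-0.003  0.002 -1.   ] f [ 0.53 -0.05 -0.19] 0.049970057720229735 j [-0.22  0.23 -0.71  0.64  0.   -0.44]
to start, tool axes [5.16893150e-03 1.17329320e-03 1.43895578e-05]
level turn deg [ 0.13 -0.13  0.  ]
```

View pics/cur1.png

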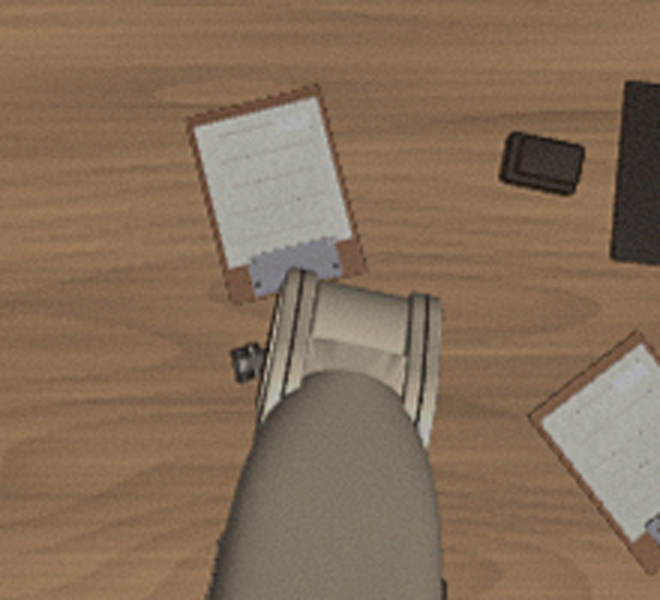

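The board has not moved. Its front corners are at about (189,120) and (318,86) in the crop. Now I push.

```bash
python3 -m jog '[[[-0.01,0.0005,0,0,0,0],[-0.01,0.0005,0,0,0,0],[-0.008,0,0,0,0,-0.2],[-0.006,0,0,0,0,0],[-0.006,0,0,0,0,0],[-0.008,0,0,0,0,0],[-0.01,0,0,0,0,0],[-0.01,0,0,0,0,0]]]'; python3 st.py
cat > cb.py <<'E'
from m import *
import sys
def board(c,guess):
    # form front edge & sides: visible white form nearest guess
    u,v=proj(c,[*guess,.005])[0].astype(int); n=form(c,(u-48,v-55,u+48,v+55))
    P=ray(c,n,.005)[:,:2]; 
    r=cv2.minAreaRect(P.astype(np.float32)); b=cv2.boxPoints(r)
    return P,r,b
if __name__=='__main__':
    c=load('cur'); P,r,b=board(c,[float(a) for a in sys.argv[1:3]])
    b=b[np.argsort(-b[:,0])]; f=b[:2].mean(0); d=b[0]-b[1]; d=d if d[1]>0 else -d
    t=np.arctan2(-d[0],d[1]); u=np.array([np.cos(t),np.sin(t)])
    print('rect',r,'yaw %.2f'%np.degrees(t),'board front',f+.01*u,'width',np.linalg.norm(d))
E
python3 cb.py .51 -.035; sed -i "s/load('cur')/load(sys.argv[3] if len(sys.argv)>3 else 'cur')/" cb.py; python3 cb.py .46 -.045 top0
```

```text
clock: 5.75
eef_pos: [0.4107, -0.0582, 0.0064]
tool_rot: [-0.112, 0.994, 0.001, -0.001]
ft_force: [-0.4, -0.1, 1.1]
grip_width: 0.0497
5.75 [ 0.4107 -0.0582  0.0064] yaw 12.86 tilt [-0.002  0.001 -1.   ] f [-0.42 -0.13  1.15] 0.04974966421758008 j [-0.14  0.33 -0.55  0.69  0.   -0.37]
to start, tool axes [0.07868013 0.00031909 0.00013859]
level turn deg [ 0.1 -0.1  0. ]
rect ((0.5027238130569458, -0.03577350080013275), (0.12702086567878723, 0.10480014234781265), 12.764480590820312) yaw 12.76 board front [ 0.5744176  -0.01953181] width 0.10480014
rect ((0.4641989469528198, -0.0445987805724144), (0.13460415601730347, 0.10442060977220535), 13.187024116516113) yaw 13.19 board front [ 0.53946257 -0.02696383] width 0.10442061
```

```bash
python3 -m jog '[[[-0.01,0,0,0,0,-1.2],[-0.01,0,0,0,0,-1.3],[-0.01,0,0,0,0,-1.3],[-0.01,0,0,0,0,-1.2],[-0.01,0,0,0,0,0],[-0.01,0,0,0,0,0],[-0.01,0,0,0,0,0],[-0.01,0,0,0,0,0]]]'; python3 st.py; python3 cb.py .58 -.02
```

```text
clock: 6.8
eef_pos: [0.4941, -0.0337, 0.0064]
tool_rot: [-0.158, 0.987, 0.001, -0.0]
ft_force: [-0.8, 0.5, 0.6]
grip_width: 0.0499
6.8 [ 0.4941 -0.0337  0.0064] yaw 18.23 tilt [-0.001  0.001 -1.   ] f [-0.83  0.51  0.56] 0.04991647234390466 j [-0.07  0.45 -0.34  0.78  0.   -0.39]
to start, tool axes [1.65186297e-01 1.05082771e-02 3.09558008e-05]
level turn deg [ 0.09 -0.01  0.  ]
rect ((0.5917519330978394, -0.00014097988605499268), (0.11008688807487488, 0.10498076677322388), 18.59199333190918) yaw 18.59 board front [0.65340096 0.02059661] width 0.10498075
```

```bash
python3 -m jog '[[[-0.01,0,0,0,0,1.5],[-0.01,0,0,0,0,1.8],[-0.01,0,0,0,0,1.8],[-0.01,0,0,0,0,1.8],[-0.01,0,0,0,0,1.8],[-0.01,0,0,0,0,1.8],[-0.008,0,0,0,0,1.8],[-0.004,0,0,0,0,1]]]'; python3 st.py; python3 cb.py .66 .01
```

```text
clock: 7.85
eef_pos: [0.57, -0.016, 0.0063]
tool_rot: [-0.036, 0.999, 0.001, 0.0]
ft_force: [-1.7, 0.9, 0.8]
grip_width: 0.0499
7.85 [ 0.57   -0.016   0.0063] yaw 4.12 tilt [ 0.001  0.003 -1.   ] f [-1.68  0.9   0.77] 0.049873121583948264 j [-0.03  0.57 -0.13  0.87  0.   -0.1 ]
to start, tool axes [ 0.23978944 -0.04230714 -0.00032553]
level turn deg [0.15 0.05 0.  ]
rect ((0.6739603877067566, -0.010084092617034912), (0.09044057875871658, 0.07150115817785263), 88.93246459960938) yaw -1.07 board front [ 0.719703   -0.01093647] width 0.09044058
```

```bash
python3 - <<'E'
from h import *
c=load('cur');a=c['pixels'][120:290,210:440,::-1]; cv2.imwrite(f'pics/cur2.png',cv2.resize(a,None,fx=3,fy=3,interpolation=cv2.INTER_CUBIC))
E
```

```text
(no output)
```

View pics/cur2.png

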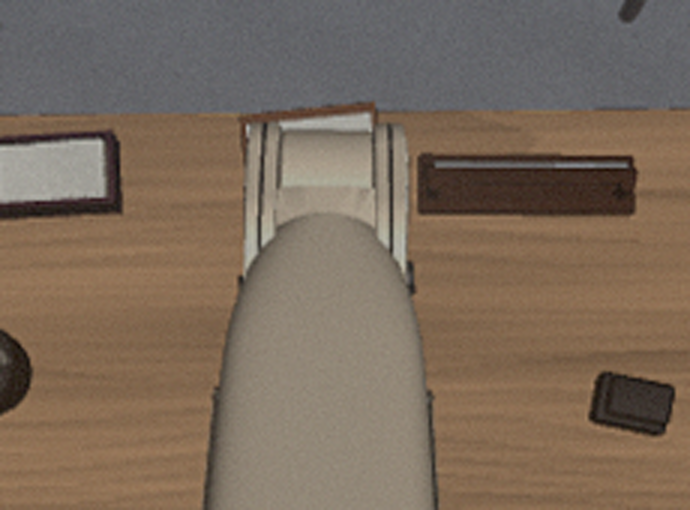

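The top view is partly hidden by the arm, but the front corners show at (241,117) and (375,103). The yaw there is about 6°, with a free gap to the plate. The scene camera faces the front end, so I'll measure there too.

```bash
cat > sc.py <<'E'
from m import *
import sys
def meas(c,guess):
    u,v=proj(c,[*guess,.005])[0].astype(int)
    h=cv2.cvtColor(c['pixels'],cv2.COLOR_RGB2HSV).copy(); 
    n=form(c,(u-40,v-28,u+40,v+40)); P=ray(c,n,.005)[:,:2].astype(np.float32)
    r=cv2.minAreaRect(P); b=cv2.boxPoints(r); b=b[np.argsort(-b[:,0])]; f=b[:2].mean(0); d=b[0]-b[1]; d=d if d[1]>0 else -d
    t=np.arctan2(-d[0],d[1]); w=np.array([np.cos(t),np.sin(t)])
    print('scene: yaw %.2f'%np.degrees(t),'front',(f+.01*w).round(4),'size',np.round(r[1],4),cv2.boundingRect(n))
if __name__=='__main__':
    meas(load('scene0'),(.46,-.045))
    c=snap('scene','scur'); meas(c,[float(a) for a in sys.argv[1:3]])
E
python3 sc.py .66 .005
python3 - <<'E'
from h import *
c=load('cur');P=ray(c,[[290.3,159],[335,154.3]],.004)[:,:2];d=P[0]-P[1];print('top corners',P,P.mean(0),np.linalg.norm(d),np.degrees(np.arctan2(-d[0],d[1])))
c=load('scur');a=c['pixels'][230:360,180:460,::-1]; cv2.imwrite(f'pics/s2.png',cv2.resize(a,None,fx=2.8,fy=2.8,interpolation=cv2.INTER_CUBIC))
E
```

```text
scene: yaw 13.28 front [ 0.5435 -0.0268] size [0.1646 0.1071] (277, 213, 49, 48)
scene: yaw 4.45 front [ 0.7418 -0.0015] size [0.1616 0.1069] (291, 268, 50, 55)
top corners [[ 0.72912199  0.05399015]
 [ 0.73917647 -0.05907846]] [ 0.73414923 -0.00254415] 0.11351477604654572 5.081590365398387
```

View pics/s2.png

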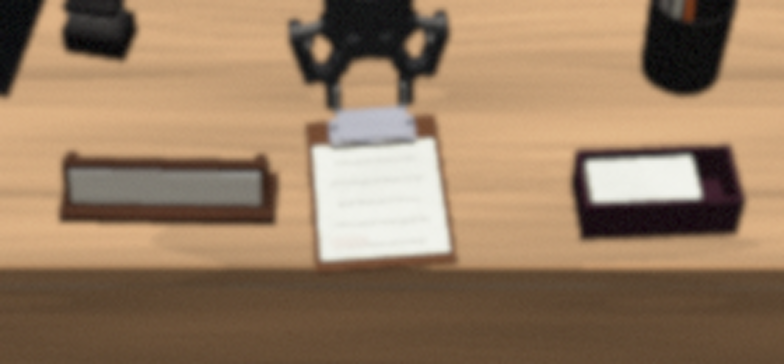

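The scene view shows the board in the gap, about 24 mm from the name plate. Yaw is about 4.5° and the front is near the edge, with roughly 37 mm still to go.

```bash
python3 -m jog '[[[-0.008,0,0,0,0,1.5],[-0.008,0,0,0,0,1.5],[-0.008,0,0,0,0,1.3],[-0.005,0,0,0,0,0.5],[-0.002,0,0,0,0,0],[0,0,0,0,0,0]]]'; python3 st.py; python3 sc.py .69 .0
python3 - <<'E'
from h import *
c=load('scur');a=c['pixels'][250:360,230:430,::-1]; cv2.imwrite(f'pics/s3.png',cv2.resize(a,None,fx=4,fy=4,interpolation=cv2.INTER_CUBIC))
E
```

```text
clock: 8.7
eef_pos: [0.6027, -0.0152, 0.0061]
tool_rot: [0.009, 1.0, 0.001, 0.0]
ft_force: [0.5, 0.5, 0.4]
grip_width: 0.0498
8.7 [ 0.6027 -0.0152  0.0061] yaw -0.99 tilt [ 0.     0.003 -1.   ] f [0.5  0.47 0.36] 0.049804089145530535 j [-0.03  0.62 -0.03  0.92  0.   -0.01]
to start, tool axes [ 2.67723422e-01 -6.48628579e-02 -2.50172831e-04]
level turn deg [0.15 0.02 0.  ]
scene: yaw 13.28 front [ 0.5435 -0.0268] size [0.1646 0.1071] (277, 213, 49, 48)
scene: yaw -0.62 front [ 0.7737 -0.0164] size [0.1066 0.1611] (288, 278, 48, 56)
```

View pics/s3.png

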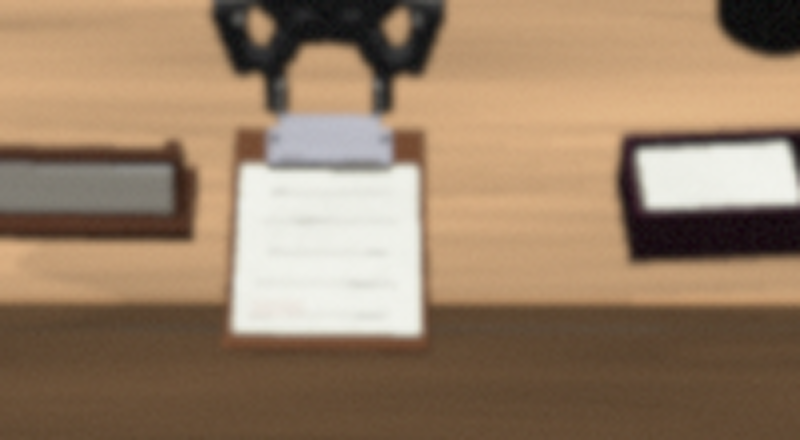

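```bash
python3 - <<'E'
from h import *
c=load('scur'); print(ray(c,[[230+215/4,250+303/4],[230+440/4,250+305/4]],0)[:,:2],ray(c,[[230+325/4,250+337/4],[230+325/4,250+347/4]],.004)[:,:2])
p=c['pixels'].astype(int)
for u in(275,310,345): print(u,p[318:342,u].sum(1), p[318:342,u,0]-p[318:342,u,2])
E
python3 -m jog '[[[0.03,0,0,0,0,0],[0.03,0,0,0,0,0],[0.02,0,-0.06,0,0,0],[0.05,0,-0.06,0,0,0],[0.06,0,-0.02,0,0,0],[0.06,0,0,0,0,0],[0.06,0,0,0,0,0],[0,0,0,0,0,0]]]'; python3 st.py; python3 cb.py .69 -.015; python3 sc.py .69 -.015
python3 - <<'E'
from m import *
c=load('cur');print(edge(c));a=c['pixels'][130:260,180:440,::-1]; cv2.imwrite(f'pics/cur4.png',cv2.resize(a,None,fx=3,fy=3,interpolation=cv2.INTER_CUBIC))
E
```

```text
[[ 0.73984736 -0.07842019]
 [ 0.7420789   0.04901641]] [[ 0.76615491 -0.01613432]
 [ 0.77281248 -0.01615218]]
275 [446 446 453 445 436 424 395 336 258 217 212 203 208 210 220 225 217 225
 223 224 223 230 232 241] [73 73 74 73 73 72 69 64 51 43 42 42 39 35 35 40 46 46 45 46 47 46 47 49]
310 [714 706 699 703 713 717 715 716 713 704 696 699 710 702 650 510 348 262
 231 211 211 223 234 245] [ 5  6  7  6  5  5  6  5  5  7  7  7  7  7 14 27 45 61 59 49 44 45 45 48]
345 [464 470 469 461 457 450 429 367 278 219 215 208 213 223 223 208 216 223
 227 231 227 227 230 230] [75 77 77 75 73 74 76 71 57 45 42 43 42 37 35 40 44 45 45 46 45 45 46 48]
clock: 9.8
eef_pos: [0.2957, -0.0103, 0.1357]
tool_rot: [0.009, 1.0, 0.001, 0.002]
ft_force: [2.2, 0.7, -0.0]
grip_width: 0.0498
9.8 [ 0.2957 -0.0103  0.1357] yaw -1.00 tilt [ 0.004  0.002 -1.   ] f [ 2.2   0.74 -0.03] 0.04982368734323284 j [-0.04 -0.1  -0.63  1.04  0.   -0.02]
to start, tool axes [-3.93301752e-02 -6.43864947e-02  1.39642820e-05]
level turn deg [0.14 0.24 0.  ]
rect ((0.692003071308136, -0.013935144990682602), (0.10363832116127014, 0.13312289118766785), 88.94145965576172) yaw -1.06 board front [ 0.76855147 -0.01534954] width 0.10363832
scene: yaw 13.28 front [ 0.5435 -0.0268] size [0.1646 0.1071] (277, 213, 49, 48)
scene: yaw -0.56 front [ 0.7736 -0.0163] size [0.1067 0.1579] (288, 279, 48, 55)
(array([0.00900023, 0.73384692]), np.float64(0.0006298694275371848), 48)
```

View pics/cur4.png

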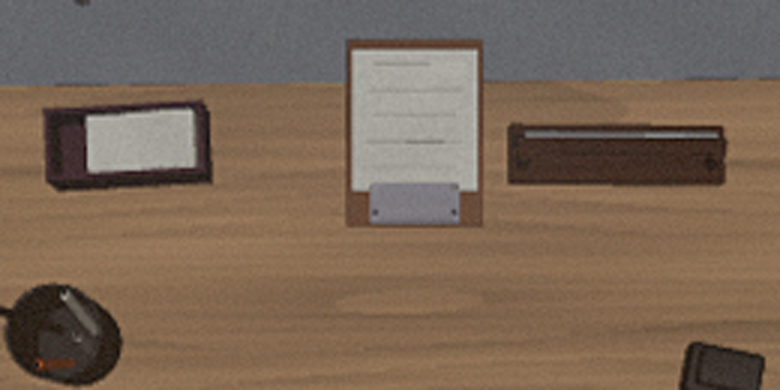

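The top view with the hand clear shows the front end at row 40 and the edge at about row 81 in the crop. The board is square, and neither neighbour has moved. The overhang looks like about 33 mm; I'll compute it precisely and nudge the rest.

```bash
cat > ov.py <<'E'
from m import *
import sys
c=snap('top','cur'); k,_,_=edge(c); p=c['pixels'].astype(float); F=[]
for u in range(300,339,2):   # grey floor -> brown board: R-B crossing, subpixel
    s=p[130:160,u,0]-p[130:160,u,2]; bg=np.median(s[:6]); i=np.argmax(s>bg+20); F.append([u,130+i-1+(bg+20-s[i-1])/(s[i]-s[i-1])])
F=np.array(F); P=ray(c,F,.004)[:,:2]
q=np.polyfit(P[:,1],P[:,0],1); r=P[:,0]-np.polyval(q,P[:,1]); ok=abs(r)<.003; q=np.polyfit(P[ok,1],P[ok,0],1)
print('edge',k,'front line',q,'rms',r.std(),ok.sum(),'y mid',-.015,'overhang mm',1e3*(np.polyval(q,-.015)-np.polyval(k,-.015)),'yaw rel edge deg',-np.degrees(q[0]-k[0]))
E
python3 ov.py
```

```text
edge [0.00878202 0.73377825] front line [0.01658992 0.77040502] rms 0.0001280507994551286 20 y mid -0.015 overhang mm 36.50965395949435 yaw rel edge deg -0.44735932658853694
```

```bash
cat > ov.py <<'E'
from m import *
c=snap('top','cur'); p=cv2.GaussianBlur(c['pixels'].astype(np.float32),(5,1),0)
def line(us,z):
    L=[]
    for u in us:
        s=(p[130:175,u,0]-p[130:175,u,2]); bg=np.median(s[:6]); j=np.argmax(s>bg+20); hi=np.median(s[j+1:j+3]); t=(bg+hi)/2
        i=np.argmax(s>t); L.append([u,130+i-1+(t-s[i-1])/(s[i]-s[i-1])])
    L=np.array(L); P=ray(c,L,z)[:,:2]
    q=np.polyfit(P[:,1],P[:,0],1); r=P[:,0]-np.polyval(q,P[:,1]); ok=abs(r)<.002; return np.polyfit(P[ok,1],P[ok,0],1),ok.sum(),np.median(L[:,1])
F=line(range(300,338,2),.004); E=line(list(range(262,290,2))+list(range(346,380,2)),0)
print(F,E,'overhang mm',1e3*(np.polyval(F[0],-.015)-np.polyval(E[0],-.015)),'yaw rel',-np.degrees(F[0][0]-E[0][0]))
E
python3 ov.py
```

```text
(array([0.01607362, 0.76998905]), np.int64(19), np.float64(142.7780219912529)) (array([0.00908925, 0.7345939 ]), np.int64(31), np.float64(156.6728515625)) overhang mm 35.29038678452312 yaw rel -0.40017487136626134
```

Top gives 35 mm and scene about 33 mm, so I need about 5 mm more and a correction of +0.4°. I'll re-approach the same way.

```bash
python3 -m jog '[[[-0.06,0,0,0,0,-0.4],[-0.06,0,0,0,0,0],[-0.06,0,0.02,0,0,0],[-0.05,0,0.045,0,0,0],[-0.015,0,0.045,0,0,0],[0,0,0.012,0,0,0],[0,0,0,0,0,0]]]'; python3 st.py
```

```text
clock: 10.88
eef_pos: [0.5571, -0.0133, 0.0169]
tool_rot: [0.005, 1.0, 0.001, 0.008]
ft_force: [-0.4, -0.2, 0.8]
grip_width: 0.0501
10.875 [ 0.5571 -0.0133  0.0169] yaw -0.56 tilt [ 0.016  0.002 -1.   ] f [-0.4  -0.18  0.76] 0.05012475118654212 j [-0.03  0.52 -0.18  0.85  0.   -0.02]
to start, tool axes [ 0.22255626 -0.0642708  -0.00357936]
level turn deg [0.12 0.89 0.  ]
```

Target TCP x is about 0.608 and z about 0.006.

```bash
python3 -m jog '[[[0,-0.001,0.01,0.1,0.9,0],[-0.012,0,0,0,0,0],[-0.012,0,0,0,0,0],[-0.01,0,0,0,0,0],[-0.004,0,0,0,0,0],[0,0,0,0,0,0]]]'; python3 st.py
```

```text
clock: 11.68
eef_pos: [0.6016, -0.0149, 0.0132]
tool_rot: [0.005, 1.0, -0.0, 0.005]
ft_force: [-0.5, -0.0, -0.1]
grip_width: 0.0498
11.675 [ 0.6016 -0.0149  0.0132] yaw -0.57 tilt [ 0.01 -0.   -1.  ] f [-0.46 -0.03 -0.13] 0.049774218638434224 j [-0.02  0.6  -0.04  0.92  0.   -0.01]
to start, tool axes [ 0.26706916 -0.06312243 -0.00270004]
level turn deg [0.   0.58 0.  ]
```

```bash
python3 -m jog '[[[0.012,0,0,0,0.6,0],[0,0,0.007,0,0,0],[0,0,0,0,0,0],[-0.006,0,0,0,0,0],[-0.006,0,0,0,0,0],[0,0,0,0,0,0]]]'; python3 st.py
```

```text
clock: 12.48
eef_pos: [0.6001, -0.0149, 0.0052]
tool_rot: [0.005, 1.0, 0.0, -0.001]
ft_force: [-0.1, 0.8, -0.8]
grip_width: 0.0498
12.475 [ 0.6001 -0.0149  0.0052] yaw -0.57 tilt [-0.003  0.    -1.   ] f [-0.14  0.8  -0.81] 0.04978729963135984 j [-0.02  0.62 -0.04  0.92 -0.   -0.01]
to start, tool axes [ 0.26562515 -0.06313538  0.00074408]
level turn deg [-0.   -0.16  0.  ]
```

```bash
python3 -m jog '[[[-0.003,0,0,0,0,0],[-0.003,0,0,0,0,0],[-0.002,0,0,0,0,0],[0,0,0,0,0,0]]]'; python3 st.py
python3 -m jog '[[[0.03,0,0,0,0,0],[0.03,0,0,0,0,0],[0.02,0,-0.06,0,0,0],[0.05,0,-0.06,0,0,0],[0.06,0,-0.02,0,0,0],[0.06,0,0,0,0,0],[0.06,0,0,0,0,0],[0,0,0,0,0,0]]]'; python3 st.py; python3 ov.py; python3 sc.py .693 -.015
python3 - <<'E'
from h import *
c=load('cur');a=c['pixels'][120:300,100:500,::-1]; cv2.imwrite(f'pics/fin.png',cv2.resize(a,None,fx=2,fy=2,interpolation=cv2.INTER_CUBIC))
a=load('top0')['pixels'].astype(int); d=(abs(a-c['pixels']).sum(2)>120).astype(np.uint8); d=cv2.morphologyEx(d,cv2.MORPH_OPEN,np.ones((2,2)))
n,_,s,_=cv2.connectedComponentsWithStats(d); print('changed',[list(x) for x in s[1:] if x[4]>8])
c=load('scur'); p=c['pixels'].astype(int)
print(ray(c,[[310,318+np.argmin(p[318:345,310].sum(1))]],0)[0], p[325:345,310].sum(1))
E
```

```text
clock: 13.02
eef_pos: [0.608, -0.015, 0.005]
tool_rot: [0.005, 1.0, 0.0, -0.002]
ft_force: [0.2, 0.7, 0.1]
grip_width: 0.0498
13.025 [ 0.608 -0.015  0.005] yaw -0.57 tilt [-0.004  0.    -1.   ] f [0.23 0.73 0.11] 0.049768888154866624 j [-0.02  0.63 -0.01  0.93 -0.   -0.01]
to start, tool axes [ 0.27344668 -0.06315165  0.00110086]
level turn deg [ 0.   -0.23  0.  ]
clock: 14.08
eef_pos: [0.3027, -0.0119, 0.136]
tool_rot: [0.005, 1.0, -0.0, 0.0]
ft_force: [0.8, -1.2, -0.1]
grip_width: 0.0499
14.075 [ 0.3027 -0.0119  0.136 ] yaw -0.56 tilt [ 0.001 -0.    -1.   ] f [ 0.82 -1.15 -0.14] 0.04993379599343027 j [-0.04 -0.08 -0.61  1.04 -0.   -0.03]
to start, tool axes [-3.18126214e-02 -6.32028129e-02  3.42634901e-05]
level turn deg [-0.    0.05  0.  ]
(array([0.00305632, 0.77528359]), np.int64(19), np.float64(140.5228905081749)) (array([0.00890743, 0.7346012 ]), np.int64(31), np.float64(156.67303717136383)) overhang mm 40.770157893714966 yaw rel 0.3352435573836843
scene: yaw 13.28 front [ 0.5435 -0.0268] size [0.1646 0.1071] (277, 213, 49, 48)
scene: yaw -0.40 front [ 0.7789 -0.0153] size [0.
[... 1373 characters left out ...]
305), np.int32(410), np.int32(35), np.int32(8), np.int32(105)], [np.int32(277), np.int32(418), np.int32(16), np.int32(62), np.int32(370)], [np.int32(347), np.int32(418), np.int32(6), np.int32(3), np.int32(17)], [np.int32(287), np.int32(425), np.int32(73), np.int32(55), np.int32(1624)], [np.int32(0), np.int32(455), np.int32(23), np.int32(25), np.int32(424)], [np.int32(243), np.int32(459), np.int32(33), np.int32(21), np.int32(574)], [np.int32(345), np.int32(463), np.int32(8), np.int32(6), np.int32(31)], [np.int32(306), np.int32(478), np.int32(20), np.int32(2), np.int32(32)]]
[ 0.77600938 -0.01895602  0.        ] [714 712 712 709 703 695 700 705 696 649 506 348 260 233 206 210 225 245
 237 241]
```

View pics/fin.png

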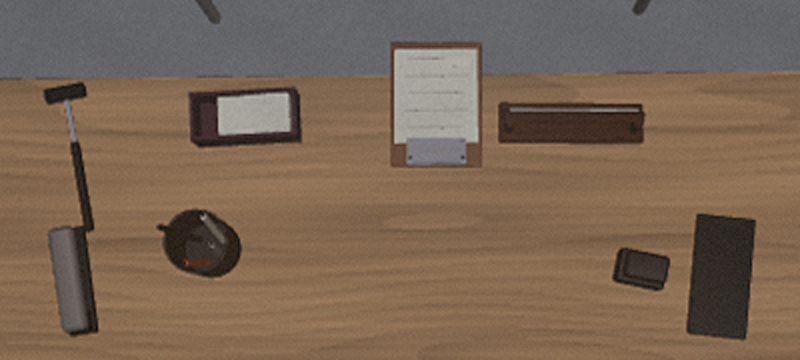

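The final view shows the clipboard between the name plate and the card box, with its front at row 43 and the edge near row 75. It is square to the edge, and only the clipboard and the arm have changed since the start.

```bash
python3 -c "
from workcell import bot
bot.job_done()"
```

```text
the job is handed in; nothing more can be done
```

I slid the left-hand clipboard across the desk with both fingertips against its clip end. It went through the gap clip end last and lies flat over the far edge. I backed off to measure, added a short final push of about 5 mm, and then drew the hand well clear. The job took about 14 s of robot time.

**Final checks**
- **Overhang:** the top camera gives 40.8 mm. The scene camera reads about 2–3 mm lower, at roughly 38 mm, which is within the calibration error.
- **Squareness:** the clipboard is within about 0.4° of the desk edge.
- **Other things on the desk:** comparing the top image with the one from the start shows only the clipboard and the arm changed. The name plate, about 20 mm away, did not move.

**One slip:** early on I gave a wrong sign for z, so the tool rose and tilted slightly near the clip. A check afterwards showed the board had not moved, and I approached again.

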